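# Open a latched vacuum cleaner for repair

## Robot

A 7-joint arm with a two-finger parallel gripper is mounted at the origin on the work surface. World frame = base frame: x ahead of the robot, y to its left, z up, the work surface at z = 0. Lengths are in m, angles in rad, forces in N, time in s.
With the tool pointing down it reaches from about 0.4 to 0.9 m from the base axis. Payload 5.5 kg.
Tool frame: the origin (TCP) lies midway between the tips of the shut fingers; the grasp point (between the pads) lies 19 mm behind it (manip.grip_depth is the distance from the TCP to the grasp point, in m); z points along the fingers, y is the line along which they close (so a half turn about z gives the same grasp; the last joint's range is limited). The gripper opens to 92 mm and grips with 3 to 60 N. Pads are 19 mm wide; open, the fingers measure 130 mm over their backs; the gripper's body (75 mm by 190 mm) begins 47 mm behind the grasp point.
Start: joints at [-0.874, 0.501, -0.427, 1.55, 0.221, 1.138, -0.21], TCP at [0.273, 0.59, 0.197] pointing down, gripper open.
Joint ranges: [-2.88, 2.88], [-0.31, 2.03], [-1.54, 1.56], [0.2, 2.42], [-1.41, 4.55], [0.19, 2.02], [-2.57, 2.57]. Speed limits (rad/s): [2.57, 2.57, 3.14, 3.14, 3.14, 3.14, 3.14].

## Interface

Orientations are given as a unit quaternion [x, y, z, w].
In Python, from bench import manip, effector, viewer gives the robot as it stands. Calls block until the motion is done:
- manip.move_pose(position, orientation): joint-space move of the TCP to a pose.
- manip.servo_line(position, ori=None, vel=0.15): straight line of the TCP; ori=None keeps the orientation; vel is the mean speed in m/s.
- manip.movej(angles): joint-space move.
- effector.open_jaws() and effector.close(f_grip=None): open the fingers fully, or close them until they stop; f_grip is the grip in N (None keeps the last).
- manip.sleep(seconds).
- manip.solve_ik(position, orientation): joint angles nearest the present ones, or None.
- viewer.get_image(name): name is "side" or "top"; returns the picture (480x640x3 uint8, red, green, blue); there is no depth.
- viewer.get_calibration(name): a dict with "vfov" (degrees; the focal length in pixels is half the picture's height over the tangent of half this angle, whatever the lens; pixels are square), "cx", "cy" (the principal point, pixels), "eye" and "attitude" of the camera in the world. Camera axes: x right, y down, z forward; pixel columns grow to the right and rows downward; lengths in m; the calibration is good to about 2 mm. A picture is of the moment at which its call begins. get_calibration takes no time and is no camera call.
A pose or a line that the arm cannot do raises manip.PlanningError and nothing moves.
- manip.hand_in(): hands the job in; it is judged then, once.
Readings, each from a call of its own:
- manip.current_clock(): time.
- manip.current_q(): joint angles.
- manip.current_joint_velocities(): joint speeds.
- manip.current_tau(): joint torques, N m.
- manip.current_tool_pos(): TCP position.
- manip.current_tcp_rot(): TCP orientation.
- manip.current_force(): force on the tool from outside, world axes, zero at the start.
- manip.current_wrist_torque(): the same for the moment, N m.
- manip.current_finger_gap(): finger opening in m.
- manip.current_gripper_force(): force on a finger pad.
Only numpy, scipy, OpenCV 4.12 (cv2) and the standard library are available. Lean on these libraries where they do the work, as an engineer would, in place of code of your own. Each camera call takes 0.05 s, during which the arm holds its last target. There are 200 camera calls.

## Task

Open the vacuum cleaner on the bench: slide its yellow safety catch fully clear of the latch lever, throw the lever right over and up so that the wire bail comes off the lid, then raise the red lid by its handle until it is nearly at its stop and stays up. Leave the catch and the lever open, let go of everything, and leave the other things on the bench where they lie.

Things in the scene. Friction and masses are not known exactly. Their poses are not given: they have to be found in the camera images.
- vac: Grey canister vacuum cleaner, heavy, does not move: 340 mm long, 250 mm wide (312 over the rear wheels), motor housing 196 mm high. Origin on the bench top under the dust chamber, 85 mm behind the front wall; x points to its rear (away from the robot), y to its left, z up. The front wall is the plane x = -85 mm; rim at z = 165 mm; the lid above it reaches x = -89 mm and z = 198 mm, its steel keeper in the middle x = -110 mm. The latch is on the middle of the front wall.
- catch (a joint): Yellow-tabbed sliding safety catch on the front wall to the left (+y) of the lever: 0 = locked, grows as it slides along the vac's +y, 0.018 m = fully clear (stop). Its steel tongue stands in front of the lever and blocks it until the catch is past about 0.012 m. Slides with 1.5 to 3 N of friction and stays where it is left.
- catch_thumb (a point): Middle of the gripping part of the catch's yellow thumb tab, a block 12 mm wide (y), 22 mm high, standing 34 mm out to the front from the steel bolt; when locked this point lies at (-150, 58, 108) mm in the vac's frame. Free width between the tab and the lever 38 mm. The bolt behind it (10 mm high) and its brackets reach out to x = -134 mm.
- lever (a joint): Over-centre latch lever of steel with a red rolled end: 0 = closed, hanging down along the front wall; grows as its tail swings out to the front and up; 1.7 rad = fully open (stop). Spring tension resists up to about 0.35 rad (2 to 3 N at the tail), then snaps it outward to about 1.2 rad; it stays where it is left. The wire bail leaves the lid's keeper at about 1.5 rad and springs out above the lever.
- lever_grip (a point): Centre of the rolled, red-dipped end of the lever's tail: a round roll of 14 mm diameter, 28 mm long, lying along the vac's y; it turns with the lever. 38 mm free on the catch's side (56 mm once the catch is open), more on the other; 31 mm of air behind it to the front wall. It is 71 mm from the lever's hinge, and when closed lies at (-130, 0, 70) mm in the vac's frame.
- lever_hinge (a point): Hinge axis of the lever, at (-110, 0, 138) mm in the vac's frame; the axis runs along the vac's y.
- lid (a joint): Red lid: 0 = closed, grows as its front edge rises; stop at 1.3 rad. 0.45 kg, stiff hinge: it stays at any angle, and takes 6 to 8 N at the handle to raise. Held down by the bail until the lever is open.
- lid_handle (a point): Middle of the black carrying handle on the lid: a round bar of 16 mm diameter along the vac's y, 88 mm long between its bends, 44 mm above the lid's flat top; closed it lies at (-55, 0, 236) mm in the vac's frame, 128 mm from the lid's hinge axis.
- lid_hinge (a point): Hinge axis of the lid along the vac's y, at (55, 0, 170) mm in the vac's frame, at the lid's far edge.
- screwdriver: Orange-handled screwdriver lying in front of the vac to its right. Leave alone.
- impeller: Aluminium fan wheel, 94 mm across, 21 mm high, lying in front of the vac to its left. Leave alone.
- wheel: Light grey spare wheel, 120 mm across, 34 mm high, lying to the left of the vac. Leave alone.
- can: Red and blue can, 58 mm across, 155 mm high, standing to the right of the vac. Leave alone.
- motor: Fan motor, 132 mm across, 129 mm high, standing on the left of the bench. Leave alone.
- cleaner: Green cleaner bottle, 72 mm across, 190 mm high, on the left of the bench. Leave alone.
- tray: Red divided parts tray, 150 x 110 x 40 mm, on the right of the bench. Leave alone.
- pliers: Red-handled pliers, 160 mm long, lying near the robot on its left. Leave alone.

How it is judged:
By the outcome, as a careful person would: the job done as asked, in the order asked, and still so for the second after the job is handed in, with the robot touching nothing.
It also fails if it takes over 61 s, if anything falls off the work surface, if the arm or the gripper's body presses on something with over 40 N, if the wrist force passes 120 N, or if a joint passes its speed limit or range.

## Working session

There is one attempt and no reset: what is moved stays moved. The work goes in short steps, each a Python script; the robot and the scene stay as the last script left them, time stands still between calls to the robot, and variables do not carry over. Pictures are saved under pics/ and viewed, at most 10 in all, crops included, and the job is handed in when it is done.

```bash
mkdir -p pics; ls; python3 - <<'E'
from bench import manip, effector, viewer
import cv2
for n in("side","top"):
    print(n,viewer.get_calibration(n)); cv2.imwrite(f"pics/{n}0.png",viewer.get_image(n)[:,:,::-1])
print(manip.current_tcp_rot(),manip.grip_depth)
E
```

```text
pics
side {'vfov': 47.90555746119426, 'cx': 310.4946228055631, 'cy': 239.38724688434974, 'eye': array([0.16564076, 1.45362758, 1.25952984]), 'attitude': array([-0.11495079,  0.88635547, -0.44563184,  0.05072034])}
top {'vfov': 51.72134772401141, 'cx': 317.79411758454603, 'cy': 240.27000547170599, 'eye': array([ 0.41715686, -0.01478611,  1.48513081]), 'attitude': array([-0.69762595,  0.71533896, -0.01811887,  0.03577588])}
[ 2.15193242e-01  9.76571094e-01 -8.50988582e-04 -2.06164590e-04] 0.0188
```

View pics/side0.png

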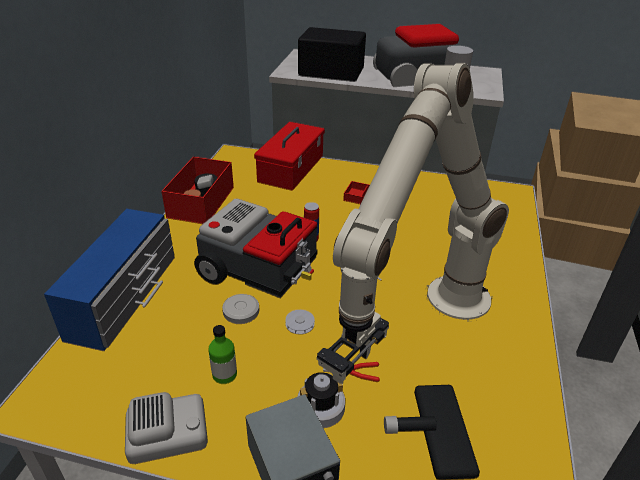

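View pics/top0.png

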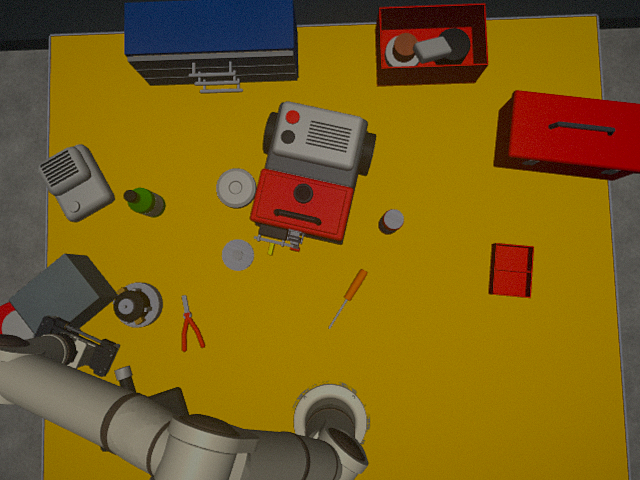

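The side view shows the vac at about (260,245), with its latch at (303,262). In the top view the lid is at (300,205), the handle at (298,215) and the yellow tab at (271,249). I'll crop both for detail.

```bash
python3 - <<'E'
import cv2,numpy as np
t=cv2.imread("pics/top0.png")[160:265,240:365]; s=cv2.imread("pics/side0.png")[200:305,220:345]
f=lambda a:cv2.convertScaleAbs(cv2.resize(a,None,fx=6,fy=5.6,interpolation=cv2.INTER_CUBIC),alpha=1.5)
f=lambda a:cv2.convertScaleAbs(cv2.resize(a,None,fx=5,fy=5,interpolation=cv2.INTER_CUBIC),alpha=1.4)
cv2.imwrite("pics/c_top.png",f(t));cv2.imwrite("pics/c_side.png",f(s))
E
cat > h.py <<'E'
import numpy as np,cv2
from scipy.spatial.transform import Rotation as R
from bench import manip, effector, viewer
def cam(n):
    c=viewer.get_calibration(n); f=240/np.tan(np.radians(c["vfov"])/2)
    return c,f,R.from_quat(c["attitude"]).as_matrix()
def ray(n,u,v):
    c,f,M=cam(n); d=M@np.array([(u-c["cx"])/f,(v-c["cy"])/f,1]); return np.array(c["eye"]),d/np.linalg.norm(d)
def onz(n,u,v,z):
    e,d=ray(n,u,v); return e+d*(z-e[2])/d[2]
def tri(pt,ps):
    (a,d),(b,g)=ray("top",*pt),ray("side",*ps)
    s=np.linalg.lstsq(np.c_[d,-g],b-a,rcond=None)[0]; p,q=a+s[0]*d,b+s[1]*g
    return (p+q)/2,np.linalg.norm(p-q)
def proj(n,P):
    c,f,M=cam(n); p=M.T@(np.asarray(P)-c["eye"]); return np.array([c["cx"]+f*p[0]/p[2],c["cy"]+f*p[1]/p[2]])
E
```

```text
(no output)
```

View pics/c_top.png

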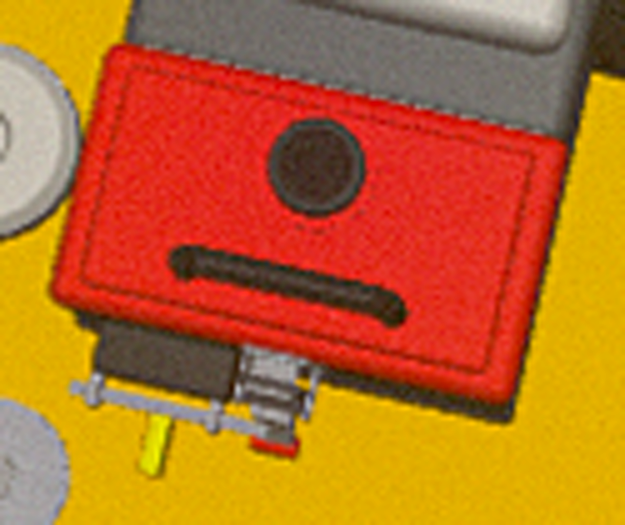

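View pics/c_side.png

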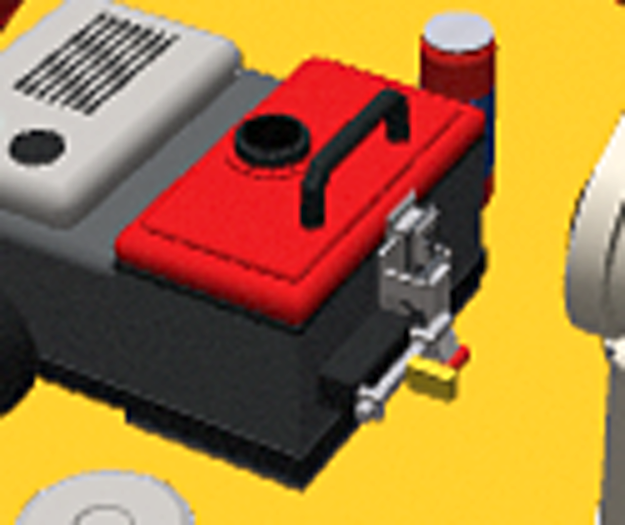

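The top crop shows the handle bar from (183,262) to (395,308), the tab at (155,447) and the red roll at (275,445). The side crop shows the handle, the tab at (432,378) and the roll at (458,355). Next I'll fit the vac's pose.

```bash
python3 - <<'E'
from h import *
t=cv2.imread("pics/top0.png"); s=cv2.imread("pics/side0.png")
def blob(im,m,x0,y0,x1,y1):
    k=np.zeros_like(m);k[y0:y1,x0:x1]=m[y0:y1,x0:x1]
    n,l,st,c=cv2.connectedComponentsWithStats(k); 
    i=1+np.argmax(st[1:,4]); return c[i],st[i,4],np.argwhere(l==i)[:,::-1].astype(np.float32)
def red(im): b,g,r=cv2.split(im.astype(int)); return ((r>90)&(g<60)&(b<60)).astype(np.uint8)
def yel(im): h,S,V=cv2.split(cv2.cvtColor(im,cv2.COLOR_BGR2HSV)); return ((h>=27)&(h<=34)&(S>150)&(V>80)).astype(np.uint8)
def blk(im): return (im.max(2)<70).astype(np.uint8)
c,a,p=blob(t,red(t),245,160,360,243); rt=cv2.minAreaRect(p); print("lid",a,rt)
B=[onz("top",*q,0.185)[:2] for q in cv2.boxPoints(rt)]; print(np.round(B,4))
e=[B[i]-B[i-1] for i in range(4)]; print(np.round([np.linalg.norm(v) for v in e],4),[round(float(np.degrees(np.arctan2(v[1],v[0]))),2) for v in e])
ch,a,p=blob(t,blk(t),270,205,325,226); x,y,w,h=cv2.boundingRect(p); print("handle top",ch,a,cv2.minAreaRect(p))
Pm=onz("top",*ch,0.236); print("handle",Pm)
q=cv2.minAreaRect(p); bx=cv2.boxPoints(q)
lt=blob(t,yel(t),262,240,280,258); ls=blob(s,yel(s),295,265,316,285); print("tab",lt[:2],ls[:2]); print("tab tri",tri(lt[0],ls[0]))
rt_=blob(t,red(t),286,244,304,254); rs_=blob(s,red(s),306,265,318,275); print("roll",rt_[:2],rs_[:2],tri(rt_[0],rs_[0]))
# handle ends
v=[onz("top",240+(x+.5)/5-.5,160+(y+.5)/5-.5,.236) for x,y in((183,262),(395,308))]; d=v[0]-v[1]; yaw=np.arctan2(-d[0],d[1])
print("ends",v,np.linalg.norm(d),np.degrees(yaw))
E
```

```text
lid 4503 ((301.23529052734375, 203.94117736816406), (95.01553344726562, 54.23261642456055), 12.52880859375)
[[ 0.5753  0.1977]
 [ 0.7167  0.1643]
 [ 0.6539 -0.0815]
 [ 0.5141 -0.0464]]
[0.2517 0.1454 0.2536 0.1442] [75.93, -13.31, -104.34, 165.93]
handle top [297.06037736 215.79622642] 265 ((297.0689697265625, 216.18588256835938), (47.717533111572266, 6.718094825744629), 12.380758285522461)
handle [0.57675992 0.06651159 0.236     ]
tab (array([270.67391304, 248.26086957]), np.int32(46)) (array([309.5, 274.5]), np.int32(2))
tab tri (array([0.49670925, 0.14861598, 0.11372536]), np.float64(0.013731691112922294))
roll (array([294.57692308, 249.        ]), np.int32(26)) (array([311.36363636, 271.        ]), np.int32(11)) (array([0.50050108, 0.08574692, 0.07590918]), np.float64(0.00303659759432027))
ends [array([0.5879493 , 0.11950892, 0.236     ]), array([0.56145727, 0.01206758, 0.236     ])] 0.11065924748491529 -13.851239004331216
```

```bash
python3 - <<'E'
from h import *
from scipy.optimize import least_squares
c5=lambda x,y,o:np.array([o[0]+(x+.5)/5-.5,o[1]+(y+.5)/5-.5]); T=lambda x,y:c5(x,y,(240,160)); S=lambda x,y:c5(x,y,(220,200))
# (view, pixel, vac point mm)
O=[("top",(297.07,216.1),(-55,0,240)),("top",(294.6,249),(-131,0,74)),("side",(311.36,271),(-132,4,70)),
("top",(270.7,248.2),(-151,58,117)),("side",S(432,378),(-150,60,110)),("top",(301.2,203.9),(-17,0,185)),
("top",T(183,262),(-55,50,236)),("top",T(395,308),(-55,-50,236)),
("side",S(395,95),(-55,-48,238)),("side",S(313,170),(-55,48,238))]
def W(p,P): c,s=np.cos(p[2]),np.sin(p[2]); x,y,z=np.array(P)/1e3; return np.array([p[0]+c*x-s*y,p[1]+s*x+c*y,z])
f=lambda p:np.concatenate([proj(n,W(p,P))-u for n,u,P in O])
r=least_squares(f,[.63,.053,-.24],loss="soft_l1"); print(r.x,np.degrees(r.x[2]));print(np.round(f(r.x).reshape(-1,2),1))
for nm,P in dict(tab=(-150,58,108),roll=(-130,0,70),handle=(-55,0,236)).items(): print(nm,W(r.x,P))
E
```

```text
[ 0.62890806  0.05226817 -0.2695602 ] -15.444662028600654
[[-0.3 -0.2]
 [-0.4 -0.2]
 [-1.5  2.2]
 [ 0.4  1.7]
 [ 0.2 -0. ]
 [ 0.5  0.8]
 [ 1.7 -0.5]
 [-2.6 -0.4]
 [-0.4 -0.2]
 [ 0.7 -0.7]]
tab [0.49977068 0.14811982 0.108     ]
roll [0.50360261 0.08688815 0.07      ]
handle [0.57589422 0.06691509 0.236     ]
```

```bash
cat > fit.py <<'E'
from h import *
from scipy.optimize import least_squares
c5=lambda x,y,o:np.array([o[0]+(x+.5)/5-.5,o[1]+(y+.5)/5-.5]); T=lambda x,y:c5(x,y,(240,160)); S=lambda x,y:c5(x,y,(220,200))
O=[("top",(297.07,216.1),(-55,0,240)),("top",(294.6,249),(-132,0,74)),
("top",(270.7,248.2),(-151,58,117)),("side",S(432,378),(-150,60,110)),("top",(301.2,203.9),(-17,0,185)),
("top",T(183,262),(-55,54,236)),("top",T(395,308),(-55,-54,236)),
("side",S(354,145),(-55,0,238)),("side",S(467,352),(-136,-3,72))]
# lid's outline corners, z~183 (rounded edge)
O+=[("top",T(515,400),(-89,-125,180)),("top",T(52,298),(-89,125,180)),("top",T(572,148),(55,-125,180)),("top",T(112,46),(55,125,180))]
def W(p,P): c,s=np.cos(p[2]),np.sin(p[2]); x,y,z=np.array(P)/1e3; return np.array([p[0]+c*x-s*y,p[1]+s*x+c*y,z])
f=lambda p:np.concatenate([proj(n,W(p,P))-u for n,u,P in O])
r=least_squares(f,[.63,.053,-.24],loss="soft_l1"); print(r.x,np.degrees(r.x[2]));print(np.round(f(r.x).reshape(-1,2),1))
for nm,P in dict(tab=(-150,58,108),roll=(-130,0,70),handle=(-55,0,236)).items(): print(nm,W(r.x,P))
E
python3 fit.py
```

```text
[ 0.63005276  0.05278574 -0.25300631] -14.496193661411375
[[-0.1 -0.5]
 [ 0.1 -0.1]
 [ 1.   1.8]
 [ 0.5 -0.3]
 [ 0.4  0.4]
 [ 0.2 -0.9]
 [-0.9 -0.7]
 [ 0.1 -3.2]
 [-1.1  1.6]
 [-1.1  1.8]
 [-0.1  1.1]
 [-0.4 -0.4]
 [ 0.6 -0.5]]
tab [0.49934643 0.14648662 0.108     ]
roll [0.5041914  0.08532678 0.07      ]
handle [0.57680372 0.06655311 0.236     ]
```

```bash
cat >> h.py <<'E'
p0=np.array([.6301,.0527,np.radians(-14.3)])
def W(P):
    c,s=np.cos(p0[2]),np.sin(p0[2]); x,y,z=np.array(P)/1e3; return np.array([p0[0]+c*x-s*y,p0[1]+s*x+c*y,z])
def Q(a,flip=1):
    """tool z = (cos a,0,-sin a) in vac frame (a deg below horizontal), tool y = +-vac y"""
    a=np.radians(a); z=np.array([np.cos(a),0,-np.sin(a)]); y=np.array([0,flip,0.]); M=np.c_[np.cross(y,z),y,z]
    return (R.from_euler("z",p0[2])*R.from_matrix(M)).as_quat()
def tcp(P,a,b):
    """TCP (world) such that vac point P (mm) lies b mm behind the TCP"""
    r=np.radians(a); return W(np.array(P,float)+b*np.array([np.cos(r),0,-np.sin(r)]))
E
python3 - <<'E'
from h import *
for nm,P,b in (("catch",(-160,20,100),0),("roll",(-130,0,70),9),("rollout",(-190,0,70),9),("roll1.2",(-181,0,132),15),("rollend",(-175,0,166),15),("handle",(-55,0,236),19),("lidup",(-30,0,290),19)):
  for a in (-10,0,10,20,30,45,60,75,90):
    for fl in (1,-1):
      q=manip.solve_ik(tcp(P,a,b),Q(a,fl))
      if q is not None: print(nm,a,fl,np.round(q,2))
E
```

```text
catch -10 1 [-2.48  2.02  0.64  2.34  0.48  0.39 -1.46]
catch -10 -1 [-1.57  1.49  0.23  2.33  1.42  1.39  0.95]
catch 75 1 [-0.22  0.21 -0.2   2.24  0.41  0.53  0.56]
catch 75 -1 [-0.56  0.2   0.16  2.25  0.26  0.5  -2.44]
catch 90 1 [-0.06  0.33 -0.27  2.03  0.12  0.8   0.93]
catch 90 -1 [-0.5   0.33  0.25  2.04 -0.11  0.79 -2.  ]
roll -10 1 [-0.99  1.5  -0.03  2.28  1.72  1.92 -2.21]
roll -10 -1 [-1.81  1.74  0.44  2.29  1.36  1.01  0.9 ]
roll 0 1 [-0.88  1.36 -0.12  2.4   1.85  1.9  -2.11]
roll 0 -1 [-1.74  1.56  0.44  2.42  1.6   0.98  0.82]
roll 60 1 [-0.53  0.29  0.06  2.42  1.5   0.32 -0.58]
roll 60 -1 [-0.49  0.29  0.02  2.42  1.5   0.33  2.56]
roll 75 1 [-0.17  0.31 -0.17  2.22  0.48  0.43  0.57]
roll 75 -1 [-0.51  0.31  0.21  2.23  0.2   0.39 -2.31]
roll 90 1 [-0.01  0.42 -0.25  2.01  0.15  0.73  0.97]
roll 90 -1 [-0.44  0.42  0.27  2.02 -0.17  0.72 -1.89]
rollout -10 1 [-2.16  1.79  0.44  2.31  1.02  0.79 -2.02]
rollout -10 -1 [-1.71  1.6   0.23  2.31  1.31  1.27  0.93]
rollout 0 1 [-0.91  1.42 -0.29  2.42  1.7   2.01 -2.17]
rollout 0 -1 [-1.36  1.39  0.01  2.42  1.55  1.
[... 1067 characters left out ...]
 -0.17  1.94  0.22  0.8   0.94]
handle 75 -1 [-0.35  0.18  0.13  1.95  0.14  0.79 -2.14]
handle 90 1 [ 0.02  0.33 -0.23  1.71  0.08  1.1   1.09]
handle 90 -1 [-0.37  0.33  0.26  1.73 -0.09  1.1  -1.9 ]
lidup 30 1 [-0.34  0.07 -0.21  2.42  1.86  0.71 -0.83]
lidup 30 -1 [-0.34  0.07 -0.21  2.42  1.86  0.71  2.32]
lidup 45 1 [-0.37  0.   -0.05  2.25  1.15  0.5  -0.04]
lidup 60 1 [-0.24  0.05 -0.08  2.05  0.47  0.64  0.69]
lidup 60 -1 [ 0.01  0.06 -0.33  2.04  0.49  0.65 -2.47]
lidup 75 1 [-0.06  0.17 -0.17  1.82  0.19  0.92  1.  ]
lidup 75 -1 [-0.31  0.17  0.11  1.83  0.12  0.92 -2.09]
lidup 90 1 [ 0.02  0.33 -0.21  1.59  0.07  1.23  1.12]
lidup 90 -1 [-0.34  0.33  0.26  1.6  -0.09  1.22 -1.89]
```

```bash
cat >> h.py <<'E'
def QF(phi,a):
    """tool z at heading phi (deg, vac frame, +x toward +y), a deg down; tool y horizontal, leftwards"""
    return (R.from_euler("z",np.radians(phi))*R.from_euler("z",p0[2]).inv()*R.from_euler("z",p0[2])*R.from_euler("z",p0[2])*(R.from_euler("z",p0[2]).inv()*R.from_quat(Q(a)))).as_quat()
def lidpt(th,a,gap=0,b=12):
    """TCP for closed fingers in front of/below the handle bar at lid angle th"""
    r=np.radians(a); n=np.array([np.sin(r),0,np.cos(r)]); z=np.array([np.cos(r),0,-np.sin(r)])
    c,s=np.cos(th),np.sin(th); bar=np.array([55-110*c+66*s,0,170+110*s+66*c])
    return W(bar-(17.5+gap)*n+b*z)
E
sed -i 's/^    return (R.from_euler("z",np.radians(phi)).*/    return (R.from_euler("z",np.radians(phi))*R.from_quat(Q(a))).as_quat()/' h.py
python3 - <<'E'
from h import *
print("hook")
for phi in(30,45,60,75):
  for a in (0,15,30,40,50,60):
    r=[manip.solve_ik(W(P),QF(phi,a)) for P in((-152,18,64),(-152,-70,64),(-190,18,75),(-181,5,112),(-178,5,150))]
    print(phi,a,[x is not None for x in r],None if r[0] is None else np.round(r[0],2))
print("lid")
for th in (0,.3,.6,.9,1.22):
  print(th,[(a,np.round(q,2)) for a in(40,50,60,70,80,90) for q in[manip.solve_ik(lidpt(th,a),Q(a))] if q is not None])
E
```

```text
hook
30 0 [False, False, False, False, False] None
30 15 [False, False, False, False, False] None
30 30 [False, False, False, False, False] None
30 40 [False, False, False, False, False] None
30 50 [False, False, False, False, False] None
30 60 [False, False, False, False, False] None
45 0 [False, True, False, False, False] None
45 15 [False, False, False, False, False] None
45 30 [False, False, False, False, False] None
45 40 [False, False, False, False, False] None
45 50 [False, False, False, False, False] None
45 60 [False, False, False, False, False] None
60 0 [True, True, True, True, False] [ 1.45  1.55 -0.66  2.3  -1.32  0.7  -1.22]
60 15 [False, True, False, False, False] None
60 30 [False, False, False, False, False] None
60 40 [False, False, False, False, False] None
60 50 [False, False, False, False, False] None
60 60 [True, True, False, False, False] [ 1.11  0.74 -1.31  2.37  1.24  0.35  1.25]
75 0 [True, True, True, True, True] [ 0.82  1.22 -0.21  2.13 -1.37  1.34 -1.41]
75 15 [True, True, True, True, True] [ 0.98  1.03 -0.43  2.25 -1.35  0.94 -1.56]
75 30 [True, True, Fa
[... 1489 characters left out ...]
y([-0.28,  0.09, -0.04,  2.1 ,  0.84,  0.48,  0.34])), (60, array([-0.17,  0.13, -0.09,  1.95,  0.44,  0.64,  0.76])), (70, array([-0.05,  0.21, -0.17,  1.79,  0.25,  0.85,  0.97])), (80, array([-0.  ,  0.3 , -0.19,  1.62,  0.15,  1.07,  1.08])), (90, array([ 0.03,  0.41, -0.2 ,  1.44,  0.08,  1.29,  1.14]))]
1.22 [(40, array([-0.34,  0.16,  0.03,  2.16,  1.48,  0.42, -0.29])), (50, array([-0.23,  0.16, -0.04,  2.02,  0.81,  0.46,  0.41])), (60, array([-0.11,  0.2 , -0.12,  1.87,  0.43,  0.64,  0.81])), (70, array([-0.01,  0.28, -0.19,  1.7 ,  0.26,  0.87,  0.99])), (80, array([ 0.01,  0.37, -0.19,  1.52,  0.15,  1.1 ,  1.1 ])), (90, array([ 0.03,  0.49, -0.19,  1.33,  0.09,  1.33,  1.16]))]
```

```bash
cat >> h.py <<'E'
def hook(phi,over=13,clr=5,pull=0,z=0,back=0,a=0):
    """vac-frame TCP with the open gripper's rear finger behind the roll's right end"""
    f=np.radians(phi); u=np.array([np.cos(f),np.sin(f)]); w=np.array([-u[1],u[0]]); c=np.array([-123,-14.])
    p=u*(c@u+over-back)+w*(c@w-clr+46); return np.array([p[0]-pull,p[1],70-over*np.tan(np.radians(a))+z+back*np.tan(np.radians(a))])
E
python3 - <<'E'
from h import *
for phi in(62,65,68,71):
  for a in (5,10,15,20,25,30,35):
    P=[hook(phi,a=a),hook(phi,back=90,a=a),hook(phi,pull=30,z=12,a=a),(-181,5,112),(-178,5,150)]
    q=manip.current_q(); r=[manip.solve_ik(W(p),QF(phi,a)) for p in P]
    print(phi,a,[int(x is not None) for x in r],None if r[0] is None else np.round(r[0],2),None if r[1] is None else np.round(r[1],2),np.round(P[0]))
E
```

```text
62 5 [1, 1, 1, 0, 0] [ 1.68  1.67 -0.88  2.33 -0.91  0.32 -1.64] [ 1.14  1.16 -0.21  2.34 -1.35  1.21 -1.27] [-153.   17.   69.]
62 10 [1, 1, 0, 0, 0] [ 1.58  1.52 -0.87  2.38 -1.29  0.34 -1.37] [ 1.11  1.05 -0.21  2.4  -1.4   1.16 -1.31] [-153.   17.   68.]
62 15 [0, 0, 0, 0, 0] None None [-153.   17.   67.]
62 20 [0, 0, 0, 0, 0] None None [-153.   17.   65.]
62 25 [0, 0, 0, 0, 0] None None [-153.   17.   64.]
62 30 [0, 0, 0, 0, 0] None None [-153.   17.   62.]
62 35 [0, 0, 0, 0, 0] None None [-153.   17.   61.]
65 5 [1, 1, 1, 1, 0] [ 1.36  1.38 -0.65  2.3  -1.31  0.72 -1.36] [ 0.88  1.13  0.01  2.31 -1.4   1.44 -1.28] [-155.   15.   69.]
65 10 [1, 1, 0, 0, 0] [ 1.56  1.48 -0.87  2.34 -1.1   0.38 -1.58] [ 1.1   1.04 -0.21  2.35 -1.34  1.16 -1.38] [-155.   15.   68.]
65 15 [1, 1, 0, 0, 0] [ 1.48  1.35 -0.86  2.38 -1.34  0.38 -1.44] [ 1.07  0.92 -0.21  2.4  -1.38  1.11 -1.44] [-155.   15.   67.]
65 20 [0, 0, 0, 0, 0] None None [-155.   15.   65.]
65 25 [0, 0, 0, 0, 0] None None [-155.   15.   64.]
65 30 [0, 0, 0, 0, 0] None None [-155.   15.   62.]
65 35 [0, 0, 0, 0, 0] None None [-15
[... 938 characters left out ...]
 0.24  2.27 -1.4   1.57 -1.39] [-158.   12.   68.]
71 15 [1, 1, 1, 1, 0] [ 1.24  1.13 -0.65  2.31 -1.3   0.7  -1.55] [ 0.62  0.92  0.24  2.32 -1.4   1.48 -1.45] [-158.   12.   67.]
71 20 [1, 1, 1, 0, 0] [ 1.19  1.03 -0.65  2.34 -1.37  0.67 -1.57] [ 0.6   0.81  0.24  2.35 -1.4   1.39 -1.53] [-158.   12.   65.]
71 25 [1, 1, 0, 0, 0] [ 1.32  1.07 -0.86  2.36 -1.24  0.41 -1.73] [ 0.57  0.7   0.24  2.38 -1.39  1.3  -1.62] [-158.   12.   64.]
71 30 [1, 1, 0, 0, 0] [ 1.26  0.96 -0.85  2.38 -1.33  0.39 -1.76] [ 0.53  0.58  0.24  2.41 -1.37  1.2  -1.73] [-158.   12.   62.]
71 35 [1, 1, 0, 0, 0] [ 1.19  0.85 -0.85  2.39 -1.37  0.36 -1.82] [ 0.28  0.49  0.46  2.42 -1.37  1.21 -1.83] [-158.   12.   61.]
```

```bash
python3 - <<'E'
from h import *
p=manip.current_tool_pos(); manip.servo_line([p[0],p[1],.36],vel=.3)
effector.close(5)
manip.move_pose(W((-160,22,200)),Q(75)); print(manip.current_clock(),manip.current_q())
manip.servo_line(W((-158,22,101)),vel=.12); print(manip.current_force())
for y in range(26,66,3):
    manip.servo_line(W((-158,y,101)),vel=.05); F=manip.current_force(); Fy=F@(W((0,1000,0))-W((0,0,0)))
    print(y,np.round(F,1),round(Fy,1))
    if abs(Fy)>9: break
print(manip.current_clock(),manip.current_tool_pos())
for n in("side","top"): cv2.imwrite(f"pics/{n}1.png",viewer.get_image(n)[:,:,::-1])
t=cv2.imread("pics/top1.png")[160:280,220:370]; s=cv2.imread("pics/side1.png")[200:320,220:370]
f=lambda a:cv2.convertScaleAbs(cv2.resize(a,None,fx=2.6,fy=2.6*1,interpolation=cv2.INTER_CUBIC),alpha=1.4)
cv2.imwrite("pics/c1.png",np.hstack([f(t),f(s)]))
E
```

```text
4.1583 [-0.24815679  0.04616545 -0.17266083  2.13802647  0.24489006  0.76452612
  0.74208491]
[0.12748343 0.23508574 0.57163137]
26 [-0.1 -0.3 -0.4] -0.3
29 [ 0.1  1.1 -1.3] 1.1
32 [-0.1 -0.4  0.2] -0.4
35 [-0.4  0.3 -0.6] 0.2
38 [0.1 0.1 0.6] 0.1
41 [ 0.8 -0.7 -0.3] -0.4
44 [ 0.2 -0.9  0.3] -0.8
47 [ 0.3 -0.2  0.1] -0.2
50 [-0.7  0.4 -0.6] 0.2
53 [-0.3 -0.4 -0.3] -0.5
56 [-0.2  0.2 -0.3] 0.1
59 [-0.1  0.2 -0.3] 0.2
62 [-0.2  0.  -0.4] -0.0
65 [-0.1  0.8  0.5] 0.7
8.6333 [0.49313243 0.15502856 0.10104215]
```

View pics/c1.png

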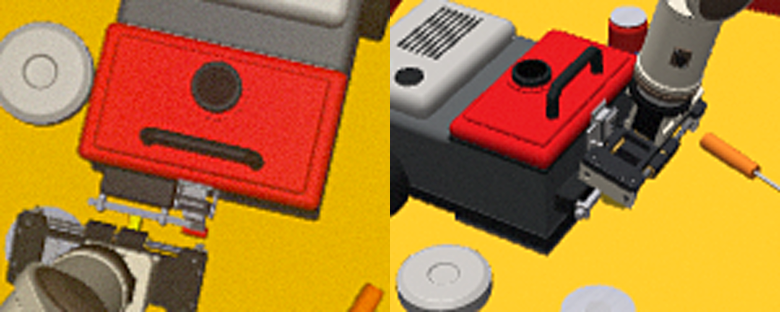

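The picture shows the tab still at its locked place, at top-view pixel (272,245). The gripper stands just in front of it, so the fingers passed in front of the tab. I'll re-measure the tab's extent.

```bash
python3 - <<'E'
from h import *
def inv(P): d=np.array(P)-[p0[0],p0[1],0]; return np.round(R.from_euler("z",-p0[2]).apply(d)*1e3,1)
c5=lambda x,y,o:np.array([o[0]+(x+.5)/5-.5,o[1]+(y+.5)/5-.5]); T=lambda x,y:c5(x,y,(240,160)); S=lambda x,y:c5(x,y,(220,200))
print("tab outer end",inv(onz("top",*T(151,475),.119)),"inner",inv(onz("top",*T(161,418),.119)))
print("roll front edge",inv(onz("top",*T(275,456),.070)), "roll ends",inv(onz("top",*T(250,441),.075)),inv(onz("top",*T(298,452),.075)))
print("bolt",inv(onz("top",*T(75,388),.113)),inv(onz("top",*T(265,430),.113)))
print("tri tab",tri(T(155,447),S(432,378))[1],inv(tri(T(155,447),S(432,378))[0]))
print("tri roll",tri(T(275,446),S(460,354))[1],inv(tri(T(275,446),S(460,354))[0]))
print("gap",manip.current_finger_gap(),inv(manip.current_tool_pos()),R.from_quat(manip.current_tcp_rot()).as_matrix().round(2))
t=cv2.convertScaleAbs(cv2.resize(cv2.imread("pics/top1.png")[225:285,215:305],None,fx=8,fy=8,interpolation=cv2.INTER_CUBIC),alpha=1.6); cv2.imwrite("pics/c2.png",t)
E
```

```text
tab outer end [-164.5   60.5  119. ] inner [-132.5   62.4  119. ]
roll front edge [-1.371e+02 -1.000e-01  7.000e+01] roll ends [-132.1   15.4   75. ] [-132.2  -12.8   75. ]
bolt [-126.6  114.   113. ] [-125.9    5.   113. ]
tri tab 0.0006796182560129827 [-148.9   62.9  110.2]
tri roll 0.004152900333966855 [-133.8   -0.4   78.4]
gap 0.0005537688673477181 [-158.1   65.   100.9] [[-0.94  0.25  0.25]
 [ 0.24  0.97 -0.06]
 [-0.26 -0.   -0.97]]
```

View pics/c2.png

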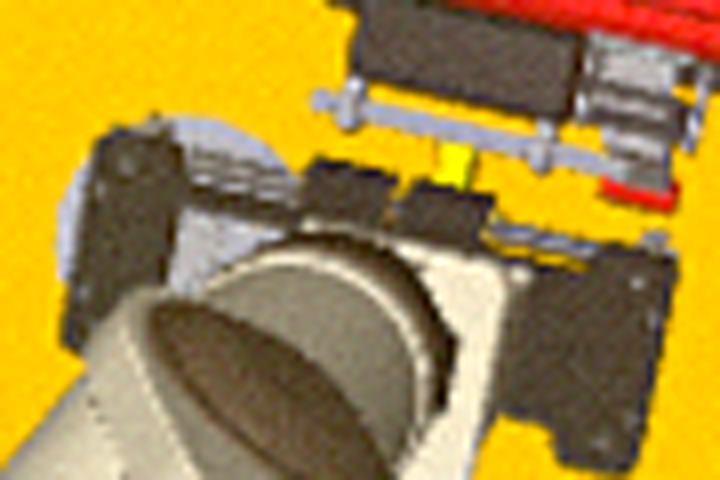

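```bash
python3 - <<'E'
from h import *
p=np.array(manip.current_tool_pos()); M=R.from_quat(manip.current_tcp_rot()).as_matrix()
for d in(0,19,66,100):
    P=p-M[:,2]*d/1e3; t=proj("top",P); s=proj("side",P)
    print(d,"c2",np.round((t-[215,225])*8),"c1side",np.round((s-[220,200])*2.6+[390,0]))
for y in(-19,19):
    P=p+M[:,1]*y/1e3; print(y,"c2",np.round((proj("top",P)-[215,225])*8),"c1side",np.round((proj("side",P)-[220,200])*2.6+[390,0]))
for n,P in dict(tab=(-150,60,108),tabend=(-166,60,108)).items(): print(n,"c1side",np.round((proj("side",W(P))-[220,200])*2.6+[390,0]),"c2",np.round((proj("top",W(P))-[215,225])*8))
s=cv2.convertScaleAbs(cv2.resize(cv2.imread("pics/side1.png")[240:300,270:345],None,fx=8,fy=8,interpolation=cv2.INTER_CUBIC),alpha=1.8); cv2.imwrite("pics/c3.png",s)
E
```

```text
0 c2 [437. 218.] c1side [619. 204.]
19 c2 [427. 230.] c1side [622. 194.]
66 c2 [401. 258.] c1side [632. 169.]
100 c2 [382. 280.] c1side [638. 151.]
-19 c2 [489. 231.] c1side [626. 196.]
19 c2 [384. 206.] c1side [611. 213.]
tab c1side [615. 196.] c2 [453. 198.]
tabend c1side [626. 200.] c2 [443. 243.]
```

View pics/c3.png

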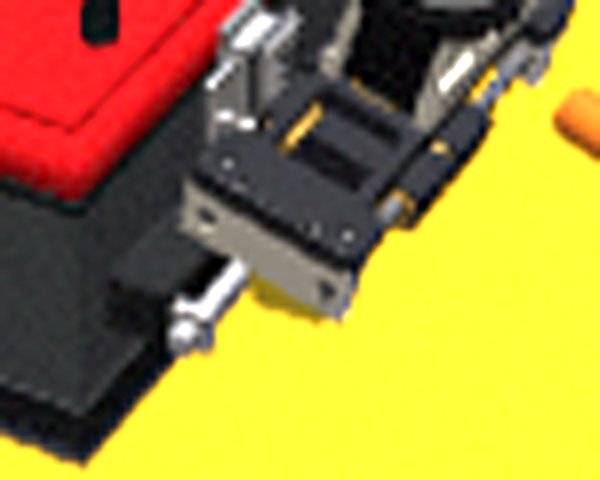

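```bash
python3 - <<'E'
from h import *
print("base top",onz("top",332,420,0.03),"proj 0:",proj("top",(0,0,0.03)),proj("side",(0,0,.02)), "axis dirs",cam("top")[2].round(3))
M=R.from_quat([0.2152,.97657,-.00085,-.0002]).as_matrix()
for d in(0,66,120): P=np.array([.273,.59,.197])-M[:,2]*d/1e3; print(d,proj("top",P),proj("side",P))
for y in(-.055,.055): P=np.array([.273,.59,.197])+M[:,1]*y; print("finger",proj("top",P),proj("side",P))
s=cv2.imread("pics/side0.png")[305:405,300:410]; t=cv2.imread("pics/top0.png")[300:400,20:140]
f=lambda a:cv2.convertScaleAbs(cv2.resize(a,(400,400),interpolation=cv2.INTER_CUBIC),alpha=1.6)
cv2.imwrite("pics/c4.png",np.hstack([f(s),f(t)]))
E
```

```text
base top [ 0.01108046 -0.00804167  0.03      ] proj 0: [329.29527063 424.0098404 ] [459.26606875 292.82949068] axis dirs [[-0.024 -0.997  0.076]
 [-0.999  0.026  0.024]
 [-0.026 -0.076 -0.997]]
0 [ 99.52349787 339.14111399] [350.25725467 376.47389375]
66 [ 87.03543331 342.41713356] [351.79280072 358.51473242]
120 [ 75.77154729 345.37201187] [353.12102629 342.98031235]
finger [118.44289988 347.75687161] [363.06201747 363.03332672]
finger [ 80.69383983 330.56622512] [336.77266709 390.62804139]
```

View pics/c4.png

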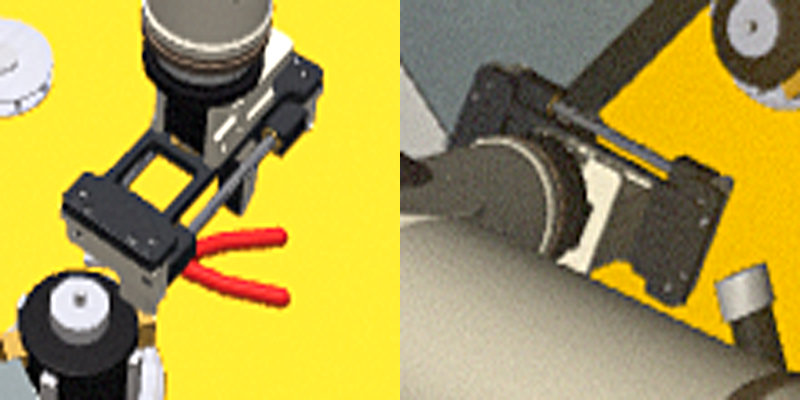

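The crop shows the fingertips (side crop, about (240,213) and (145,312)) some 15–20 mm short of where the TCP projects, so the real tips passed over the tab. I'll go lower and use contact force.

```bash
python3 - <<'E'
from h import *
manip.servo_line(W((-158,65,150)),vel=.15)
manip.servo_line(W((-158,20,150)),vel=.15)
manip.servo_line(W((-158,20,84)),vel=.12); print(manip.current_force(),manip.current_clock())
ey=(W((0,1000,0))-W((0,0,0)))
for y in range(26,72,3):
    manip.servo_line(W((-158,y,84)),vel=.06); F=np.array(manip.current_force()); Fy=F@ey
    print(y,np.round(F,1),round(Fy,1))
    if abs(Fy)>8: break
print(manip.current_clock(),manip.current_tool_pos())
t=viewer.get_image("top")[:,:,::-1]; s=viewer.get_image("side")[:,:,::-1]; cv2.imwrite("pics/top2.png",t);cv2.imwrite("pics/side2.png",s)
E
```

```text
[-0.92610885  0.19995565  0.86021023] 10.3583
26 [-0.1  0.7  0.9] 0.7
29 [-0.3 -0.7 -0.7] -0.7
32 [-1.4  0.1 -0.8] -0.2
35 [ 0.4  0.8 -0.4] 0.9
38 [ 0.1 -0.4 -0.5] -0.4
41 [ 0.1  0.1 -0.7] 0.1
44 [-0.3  0.5  0.8] 0.5
47 [-0.6  1.   0.5] 0.8
50 [-0.7 -0.9  0.7] -1.1
53 [-1.1 -0.9  1.7] -1.1
56 [-0.9 -1.   0.4] -1.1
59 [-0.4 -0.5 -0.6] -0.6
62 [-0.1 -1.7  0.8] -1.7
65 [-1.6 -2.6  2.1] -2.9
68 [-1.7 -7.5  3.1] -7.7
71 [ -3.4 -12.5   6.5] -13.0
14.3583 [0.49317393 0.15494563 0.08332681]
```

```bash
python3 - <<'E'
from h import *
t=cv2.imread("pics/top2.png"); h,S,V=cv2.split(cv2.cvtColor(t,cv2.COLOR_BGR2HSV)); m=(h>=27)&(h<=34)&(S>150)&(V>80); m[:235]=0;m[260:]=0;m[:,:250]=0;m[:,290:]=0
print("tab px",np.argwhere(m)[:,::-1].mean(0),m.sum())
manip.servo_line(W((-160,60,84)),vel=.1)
manip.servo_line(W((-205,20,60)),vel=.25)
manip.servo_line(W((-205,20,16)),vel=.2); print(manip.current_clock())
for z in range(12,-26,-3):
    try: manip.servo_line(W((-205,20,z)),vel=.06)
    except manip.PlanningError as e: print(z,e); break
    F=manip.current_force()[2]; print(z,round(F,1),end="; ")
    if F>4: break
manip.servo_line(W((-205,20,60)),vel=.25); print(manip.current_clock())
E
```

```text
tab px [266.10714286 244.71428571] 28
15.4917
12 -0.9; 9 -0.2; 6 0.2; 3 0.0; 0 0.2; -3 0.4; -6 0.3; -9 -0.6; -12 0.5; -15 0.4; -18 0.0; -21 -0.7; -24 0.3; 19.25
```

```bash
python3 - <<'E'
from h import *
manip.servo_line(W((-205,20,-22)),vel=.3); print(manip.current_tool_pos(),manip.current_force())
for z in range(-26,-50,-4):
    manip.servo_line(W((-205,20,z)),vel=.1)
    F=manip.current_force(); print(z,np.round(F,1),manip.current_tool_pos()[2].round(4))
    if F[2]>4: break
s=viewer.get_image("side")[:,:,::-1]; t=viewer.get_image("top")[:,:,::-1]
manip.servo_line(W((-205,20,60)),vel=.3); print(manip.current_clock())
f=lambda a,x,y:cv2.convertScaleAbs(cv2.resize(a[y:y+75,x:x+75],(400,400),interpolation=cv2.INTER_CUBIC),alpha=1.6)
cv2.imwrite("pics/c5.png",np.hstack([f(s,285,240),f(t,225,215)]))
E
```

```text
[ 0.43502748  0.12234057 -0.02309422] [0.25512354 0.62289876 0.08109787]
-26 [-0.1  0.1 -0.2] -0.0254
-30 [-11.1  -1.1  30.5] -0.0276
20.9583
```

View pics/c5.png

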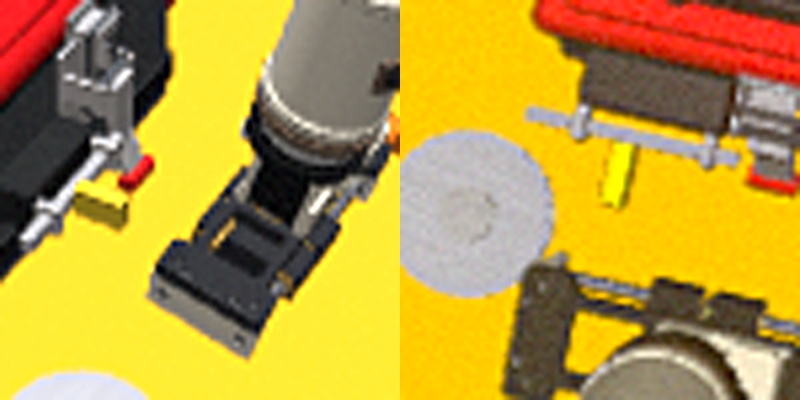

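The picture shows the tab moved left and the bolt's right end now left of the lever (right half, about (740,158), roll at (775,185)). Bench contact came at a reported TCP z of −27 mm, so the real tips lie about 29 mm short of the TCP. Next I'll measure the catch travel.

```bash
python3 - <<'E'
from h import *
def inv(P): d=np.array(P)-[p0[0],p0[1],0]; return np.round(R.from_euler("z",-p0[2]).apply(d)*1e3,1)
def tab(im,box):
    h,S,V=cv2.split(cv2.cvtColor(im,cv2.COLOR_BGR2HSV)); x0,y0,x1,y1=box
    m=((h>=26)&(h<=34)&(S>150)&(V>80)&(im[:,:,2]>im[:,:,1]-60)).astype(np.uint8); k=np.zeros_like(m);k[y0:y1,x0:x1]=m[y0:y1,x0:x1]
    n,l,st,c=cv2.connectedComponentsWithStats(k); i=1+np.argmax(st[1:,4]); return c[i],st[i,4]
now=viewer.get_image("top")[:,:,::-1].copy(); cv2.imwrite("pics/top3.png",now); side=viewer.get_image("side")[:,:,::-1].copy(); cv2.imwrite("pics/side3.png",side)
for im in(cv2.imread("pics/top0.png"),now):
    c,a=tab(im,(256,238,282,258)); print(c,a,inv(onz("top",*c,.117)))
# catch-bolt: bright steel columns right end, z=108 row profile
for im in (cv2.imread("pics/side0.png"),side):
    hsv=cv2.cvtColor(im,cv2.COLOR_BGR2HSV); m=(hsv[:,:,0]>22)&(hsv[:,:,0]<34)&(hsv[:,:,1]>120)&(hsv[:,:,2]<200)&(hsv[:,:,2]>60); m[:268]=0;m[290:]=0;m[:,:290]=0;m[:,315:]=0
    print("side",np.argwhere(m)[:,::-1].mean(0),m.sum())
print(manip.current_clock())
E
```

```text
[270.66 248.48] 50 [-147.4   62.3  117. ]
[265.5        247.23076923] 52 [-147.2   77.2  117. ]
side [304.86377709 281.62229102] 323
side [304.58965517 282.41034483] 290
21.0583
```

```bash
python3 - <<'E'
from h import *
exec(open("/dev/stdin").read()) if 0 else None
ey=(W((0,1000,0))-W((0,0,0))); e0=np.array([p0[0],p0[1],0])
manip.servo_line(W((-170,45,66)),vel=.25); manip.servo_line(W((-156,52,66)),vel=.15)
for y in range(58,82,3):
    manip.servo_line(W((-156,y,66)),vel=.08); F=np.array(manip.current_force()); Fy=F@ey
    print(y,round((np.array(manip.current_tool_pos())-e0)@ey*1e3,1),np.round(F,1),round(Fy,1))
    if abs(Fy)>15: break
manip.servo_line(W((-160,55,66)),vel=.15); manip.servo_line(W((-205,20,90)),vel=.3)
im=viewer.get_image("top")[:,:,::-1].copy(); cv2.imwrite("pics/top4.png",im)
h,S,V=cv2.split(cv2.cvtColor(im,cv2.COLOR_BGR2HSV)); m=((h>=26)&(h<=34)&(S>150)&(V>80)).astype(np.uint8); k=np.zeros_like(m);k[238:258,250:282]=m[238:258,250:282]
n,l,st,c=cv2.connectedComponentsWithStats(k); i=1+np.argmax(st[1:,4]); print(c[i],st[i,4],manip.current_clock())
E
```

```text
58 54.9 [-0.5 -4.6 -1.2] -4.6
61 55.1 [ -3.1 -10.2   3.9] -10.6
64 55.1 [ -5.7 -15.4   7. ] -16.4
[265.43137255 247.35294118] 51 23.05
```

```bash
python3 - <<'E'
from h import *
L=30
def lev(th): s=np.radians(16.4)+th; return np.array([-110-71*np.sin(s),0,138-71*np.cos(s)])
print("pinch")
for a in(-5,0,5,10,15,20,30,40):
  print(a,[int(manip.solve_ik(tcp(P,a,9+L),Q(a,f)) is not None) for f in(1,-1) for P in (lev(0)+[-60,0,0],lev(0),lev(.4),lev(.8),lev(1.2),lev(1.7))])
print("hook")
for phi in(60,64,68,71):
  for a in(5,12,20,30,40):
    dz=L*np.array([np.cos(np.radians(phi))*np.cos(np.radians(a)),np.sin(np.radians(phi))*np.cos(np.radians(a)),-np.sin(np.radians(a))])
    P=[hook(phi,back=90,a=a),hook(phi,a=a),hook(phi,pull=30,z=12,a=a),(-181,5,112),(-178,5,155)]
    r=[manip.solve_ik(W(np.array(p)+dz),QF(phi,a)) for p in P]; print(phi,a,[int(x is not None) for x in r],None if r[1] is None else np.round(r[1],2))
E
```

```text
pinch
-5 [1, 1, 1, 1, 0, 0, 1, 1, 1, 1, 0, 0]
0 [1, 1, 1, 0, 0, 0, 1, 1, 1, 0, 0, 0]
5 [0, 0, 0, 0, 0, 0, 0, 0, 0, 0, 0, 0]
10 [0, 0, 0, 0, 0, 0, 0, 0, 0, 0, 0, 0]
15 [0, 0, 0, 0, 0, 0, 0, 0, 0, 0, 0, 0]
20 [0, 0, 0, 0, 0, 0, 0, 0, 0, 0, 0, 0]
30 [0, 0, 0, 0, 0, 0, 0, 0, 0, 0, 0, 0]
40 [0, 0, 0, 0, 0, 0, 0, 0, 0, 0, 0, 0]
hook
60 5 [1, 1, 0, 0, 0] [ 1.59  1.7  -0.88  2.34 -1.35  0.31 -1.2 ]
60 12 [0, 1, 0, 0, 0] [ 1.81  1.98 -1.11  2.4   1.69  0.26  2.07]
60 20 [0, 0, 0, 0, 0] None
60 30 [0, 0, 0, 0, 0] None
60 40 [0, 0, 0, 0, 0] None
64 5 [1, 1, 1, 1, 0] [ 1.55  1.64 -0.88  2.3  -1.12  0.36 -1.48]
64 12 [1, 1, 0, 0, 0] [ 1.76  1.9  -1.12  2.35  1.24  0.23  2.47]
64 20 [0, 0, 0, 0, 0] None
64 30 [0, 0, 0, 0, 0] None
64 40 [0, 0, 0, 0, 0] None
68 5 [1, 1, 1, 1, 1] [ 1.25  1.36 -0.65  2.26 -1.34  0.75 -1.37]
68 12 [1, 1, 1, 1, 0] [ 1.43  1.42 -0.87  2.31 -1.23  0.4  -1.52]
68 20 [1, 1, 0, 0, 0] [ 1.76  2.03 -1.33  2.36  1.5   0.6   2.16]
68 30 [0, 1, 0, 0, 0] [ 1.55  1.64 -1.32  2.39  1.64  0.41  1.76]
68 40 [0, 0, 0, 0, 0] None
71 5 [1, 1, 1, 1, 1] [ 1.24  1.34 -0.65  2.23 -1.25  0.77 -1.48]
71 12 [1, 1, 1, 1, 1] [ 1.19  1.21 -0.65  2.28 -1.37  0.71 -1.46]
71 20 [1, 1, 1, 0, 0] [ 1.64  1.72 -1.22  2.32  1.07  0.31  2.49]
71 30 [1, 1, 0, 0, 0] [ 1.55  1.63 -1.33  2.36  1.44  0.42  1.97]
71 40 [1, 1, 0, 0, 0] [ 1.4   1.34 -1.32  2.37  1.5   0.36  1.68]
```

```bash
cat >> h.py <<'E'
PHI,A,L=70,8,30
def hk(over=11,clr=4,pull=0,z=0,back=0):
    f,r=np.radians(PHI),np.radians(A); d=np.array([np.cos(f)*np.cos(r),np.sin(f)*np.cos(r),-np.sin(r)])
    return W(hook(PHI,over,clr,pull,z,back,A)+L*d)
E
python3 - <<'E'
from h import *
q0=np.array(manip.current_q())
for z,b in((0,90),(100,110),(180,110),(220,130)):
    q=manip.solve_ik(hk(z=z,back=b),QF(PHI,A)); print(z,b,None if q is None else np.round(q,2))
try:
    manip.servo_line(W((-230,-20,230)),vel=.3)
    print(np.round(manip.current_q(),2))
    for z,b in((100,110),(180,110)):
        q=manip.solve_ik(hk(z=z,back=b),QF(PHI,A)); print(z,b,None if q is None else np.round(q,2))
except manip.PlanningError as e: print(e)
effector.open_jaws(); print(manip.current_clock(),manip.current_finger_gap())
E
```

```text
0 90 [ 1.01  1.07 -0.21  2.27 -1.31  1.2  -1.44]
100 110 [ 0.64  0.81  0.24  2.37 -1.37  1.59 -1.52]
180 110 [ 0.26  0.69  0.68  2.41 -1.39  1.87 -1.64]
220 130 [ 0.14  0.66  0.9   2.4  -1.33  1.99 -1.71]
[-0.04 -0.16 -0.36  2.25  0.14  0.84  0.84]
100 110 [ 0.64  0.81  0.24  2.37 -1.37  1.59 -1.52]
180 110 [ 0.26  0.69  0.68  2.41 -1.39  1.87 -1.64]
25.15 0.09204374996925133
```

```bash
python3 - <<'E'
from h import *
manip.move_pose(hk(z=100,back=110),QF(PHI,A)); print(manip.current_clock(),np.round(manip.current_q(),2),manip.current_force())
manip.servo_line(hk(back=80),vel=.2); print(manip.current_clock(),manip.current_force())
s=viewer.get_image("side")[:,:,::-1]; t=viewer.get_image("top")[:,:,::-1]; cv2.imwrite("pics/side5.png",s);cv2.imwrite("pics/top5.png",t)
f=lambda a,x,y:cv2.convertScaleAbs(cv2.resize(a[y:y+100,x:x+80],(400,500),interpolation=cv2.INTER_CUBIC),alpha=1.6)
cv2.imwrite("pics/c6.png",np.hstack([f(s,285,215),f(t,255,220)]))
p=np.array(manip.current_tool_pos()); M=R.from_quat(manip.current_tcp_rot()).as_matrix()
for d in(0,30,96):
  for y in(-46,0,46):
    P=p-M[:,2]*d/1e3+M[:,1]*y/1e3; print(d,y,"side",np.round((proj("side",P)-[285,215])*5),"top",np.round((proj("top",P)-[255,220])*5+[400,0]))
E
```

```text
27.175 [ 0.64  0.81  0.23  2.37 -1.37  1.59 -1.52] [0.38844661 0.21382527 0.44248755]
27.8667 [ 0.42477929  0.64768071 -0.10069627]
0 -46 side [165. 237.] top [688. 166.]
0 0 side [210. 269.] top [644. 234.]
0 46 side [256. 302.] top [600. 302.]
30 -46 side [196. 214.] top [732. 194.]
30 0 side [241. 246.] top [688. 262.]
30 46 side [288. 279.] top [643. 331.]
96 -46 side [265. 167.] top [829. 257.]
96 0 side [310. 198.] top [785. 326.]
96 46 side [357. 229.] top [740. 395.]
```

View pics/c6.png

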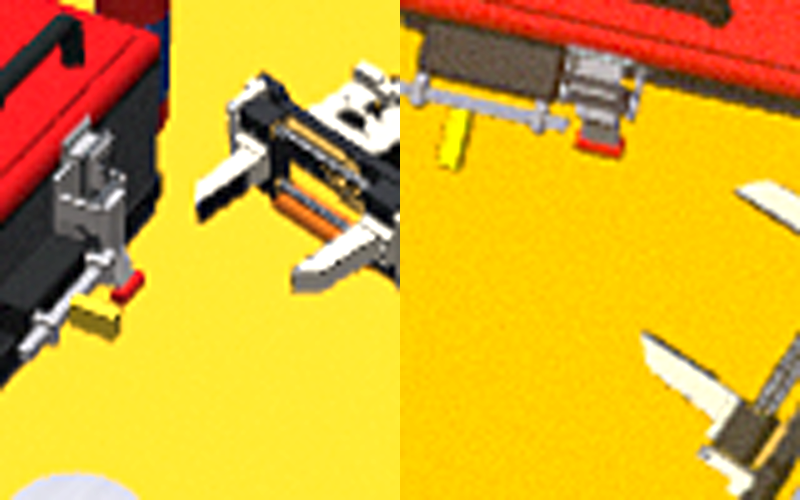

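The picture settles it: the finger tips are at side (197,200) and (292,280), and top (738,190) and (643,335). They match the axis point 30 mm behind the TCP, so the tool is 30 mm short along its axis. I'll go in behind the roll.

```bash
python3 - <<'E'
from h import *
C=-1
ok=True
for b in(60,30,15,0):
    manip.servo_line(hk(clr=C,back=b),vel=.12 if b<60 else .2); F=np.array(manip.current_force()); print(b,np.round(F,1))
    if np.linalg.norm(F)>6: ok=False; break
if ok:
  for p in range(5,46,5):
    s=np.arcsin(min(1,(20+p)/71)); z=(138-71*np.cos(s))-70
    manip.servo_line(hk(clr=C,pull=p+6,z=z),vel=.1); F=np.array(manip.current_force()); print(p,np.round(F,1))
    if np.linalg.norm(F)>25: break
im=viewer.get_image("top")[:,:,::-1].copy(); cv2.imwrite("pics/top6.png",im); si=viewer.get_image("side")[:,:,::-1].copy(); cv2.imwrite("pics/side6.png",si)
for n,i,(x0,y0,x1,y1) in(("top",im,(282,242,304,275)),("side",si,(290,240,340,285))):
    b,g,r=[i[:,:,k].astype(int) for k in range(3)]; m=(r>90)&(g<60)&(b<60); k=np.zeros_like(m);k[y0:y1,x0:x1]=m[y0:y1,x0:x1]
    n_,l,st,c=cv2.connectedComponentsWithStats(k.astype(np.uint8)); print(n,[(c[j].round(1),st[j,4]) for j in range(1,n_) if st[j,4]>3])
print(manip.current_clock())
E
```

```text
60 [ 0.6 -0.6 -0.2]
30 [ 0.2 -0.2  0.6]
15 [-0.7 -0.2  0.2]
0 [ 0.6 -0.3 -0.1]
5 [0.7 0.2 0.2]
10 [ 0.7 -0.7 -0.1]
15 [-0.6 -0.2 -0.7]
20 [-0.4 -0.4  0.7]
25 [0.1 0.2 0.6]
30 [-0.   0.6  1.2]
35 [1.3 0.3 0.6]
40 [0.2 0.5 0.5]
45 [ 0.  -0.3  0.6]
top [(array([288.6, 264.9]), np.int32(42))]
side [(array([293. , 243.9]), np.int32(69)), (array([323.8, 262.6]), np.int32(17))]
31.5417
```

```bash
python3 - <<'E'
from h import *
def inv(P): d=np.array(P)-[p0[0],p0[1],0]; return np.round(R.from_euler("z",-p0[2]).apply(d)*1e3,1)
P,g=tri((288.6,264.9),(323.8,262.6)); print(inv(P),g)
for th in(.8,1.0,1.2,1.4,1.7):
    s=np.radians(16.4)+th; Q_=W((-110-71*np.sin(s),0,138-71*np.cos(s))); print(th,proj("top",Q_).round(1),proj("side",Q_).round(1))
print(inv(manip.current_tool_pos()),hook(PHI,11,-1,51,0,0,A))
r=manip.current_tool_pos()
for back in (0,40,70):
  for P in((-185,5,105),(-185,5,112),(-178,5,160)):
    f,a=np.radians(PHI),np.radians(A); d=np.array([np.cos(f)*np.cos(a),np.sin(f)*np.cos(a),-np.sin(a)])
    print(back,P,manip.solve_ik(W(np.array(P)+(L-back)*d),QF(PHI,A)) is not None)
E
```

```text
[-181.4    1.6  132.9] 0.0014946914372358463
0.8 [290.8 262.6] [321.3 268. ]
1.0 [289.9 264.3] [322.8 265.5]
1.2 [289.3 265.1] [323.6 262.5]
1.4 [288.9 264.9] [323.7 259.1]
1.7 [288.7 262.6] [322.3 253.7]
[-204.    40.2  103.5] [-214.4033316    12.41156556   68.45405082]
0 (-185, 5, 105) True
0 (-185, 5, 112) True
0 (-178, 5, 160) True
40 (-185, 5, 105) True
40 (-185, 5, 112) True
40 (-178, 5, 160) True
70 (-185, 5, 105) True
70 (-185, 5, 112) True
70 (-178, 5, 160) True
```

```bash
python3 - <<'E'
from h import *
p=np.array(manip.current_tool_pos()); ex=W((1000,0,0))-W((0,0,0)); f=np.radians(PHI)+p0[2]; u=np.array([np.cos(f),np.sin(f),0])
p=p-.014*ex+.010*u; manip.servo_line(p,vel=.1); print(np.round(manip.current_force(),1))
for dz in (6,12,18,24,30,34,37,40,43,46,49,52):
    manip.servo_line(p+[0,0,dz/1e3],vel=.1); F=np.array(manip.current_force()); print(dz,np.round(F,1),end="; ")
    if F[2]<-9: break
print(manip.current_clock())
im=viewer.get_image("top")[:,:,::-1].copy(); cv2.imwrite("pics/top7.png",im); si=viewer.get_image("side")[:,:,::-1].copy(); cv2.imwrite("pics/side7.png",si)
for n,i,(x0,y0,x1,y1) in(("top",im,(280,242,304,275)),("side",si,(308,235,340,285))):
    b,g,r=[i[:,:,k].astype(int) for k in range(3)]; m=(r>90)&(g<60)&(b<60); k=np.zeros_like(m);k[y0:y1,x0:x1]=m[y0:y1,x0:x1]
    n_,l,st,c=cv2.connectedComponentsWithStats(k.astype(np.uint8)); print(n,[(c[j].round(1),st[j,4]) for j in range(1,n_) if st[j,4]>3])
E
```

```text
Traceback (most recent call last):
bench.PlanningError: the arm cannot follow that straight line within its joint ranges
```

```bash
cat > lift.py <<'E'
from h import *
f,a=np.radians(PHI),np.radians(A); d=np.array([np.cos(f)*np.cos(a),np.sin(f)*np.cos(a),-np.sin(a)])
T=lambda P:W(np.array(P)+L*d)
p=np.array(manip.current_tool_pos()); print(np.round(manip.current_force(),1))
manip.servo_line(p-[0,0,.005],vel=.1); effector.close(5); print(manip.current_clock())
manip.servo_line(T((-180,8,103)),vel=.12); print(np.round(manip.current_force(),1))
for z in (112,120,127,134,140,145,149,152,155,158):
    manip.servo_line(T((-180,8,z)),vel=.1); F=np.array(manip.current_force()); print(z,np.round(F,1),end="; ")
    if F[2]<-9: break
print(manip.current_clock())
im=viewer.get_image("top")[:,:,::-1].copy(); cv2.imwrite("pics/top7.png",im); si=viewer.get_image("side")[:,:,::-1].copy(); cv2.imwrite("pics/side7.png",si)
for n,i,(x0,y0,x1,y1) in(("top",im,(280,242,304,275)),("side",si,(308,235,340,285))):
    b,g,r=[i[:,:,k].astype(int) for k in range(3)]; m=(r>90)&(g<60)&(b<60); k=np.zeros_like(m);k[y0:y1,x0:x1]=m[y0:y1,x0:x1]
    n_,l,st,c=cv2.connectedComponentsWithStats(k.astype(np.uint8)); print(n,[(c[j].round(1),st[j,4]) for j in range(1,n_) if st[j,4]>3])
E
python3 lift.py
```

```text
[0.3 0.5 0.3]
33.225
[-0.8  0.6  0.5]
112 [-0.3  0.4 -0.1]; 120 [-0.8  0.7  0. ]; 127 [ 0.7  0.  -0.5]; 134 [ 0.   0.4 -0.9]; 140 [ 1.1 -0.8 -0.9]; 145 [-0.8 -0.6 -0.3]; 149 [  1.6   2.3 -11.5]; 35.4083
top [(array([288.2, 262.3]), np.int32(45))]
side [(array([322.5, 253.3]), np.int32(21))]
```

```bash
cat > away.py <<'E'
from h import *
f,a=np.radians(PHI),np.radians(A); d=np.array([np.cos(f)*np.cos(a),np.sin(f)*np.cos(a),-np.sin(a)])
T=lambda P,b=0:W(np.array(P)+(L-b)*d)
manip.servo_line(T((-182,8,135)),vel=.15); manip.servo_line(T((-182,8,135),90),vel=.25)
print(manip.current_clock(),np.round(manip.current_force(),1),np.round(manip.current_q(),2))
for P in((-260,-60,250),(-245,-40,240),(-230,-20,230)):
    q=manip.solve_ik(W(P),Q(75))
    if q is not None and abs(q[4])<.8: break
manip.movej(q); print(P,manip.current_clock(),np.round(manip.current_force(),1))
lp=lambda th,a,gap=0,back=0:lidpt(th,a,gap,13+L-back)
r=[manip.solve_ik(lp(0,aa,6,b),Q(aa)) for aa in(55,60,65) for b in(0,70)]; print([None if x is None else np.round(x,2) for x in r])
print([manip.solve_ik(lp(t,60+30*t/1.25),Q(60+30*t/1.25)) is not None for t in np.linspace(0,1.25,6)])
im=viewer.get_image("top")[:,:,::-1].copy(); cv2.imwrite("pics/top8.png",im)
b,g,r=[im[:,:,k].astype(int) for k in range(3)]; m=((r>90)&(g<60)&(b<60)).astype(np.uint8); k=np.zeros_like(m);k[242:275,278:304]=m[242:275,278:304]
n_,l,st,c=cv2.connectedComponentsWithStats(k); print([(c[j].round(1),st[j,4]) for j in range(1,n_) if st[j,4]>3])
E
python3 away.py
```

```text
36.2667 [-0.2 -0.2  0.7] [ 1.36  0.98 -0.53  2.36 -1.13  0.98 -1.64]
(-260, -60, 250) 38.3667 [-0.1 -0.9 -0.3]
[array([-0.43,  0.11,  0.04,  2.27,  0.96,  0.43,  0.11]), array([-0.31, -0.05, -0.14,  2.27,  0.75,  0.56,  0.29]), array([-0.42,  0.11,  0.07,  2.21,  0.66,  0.46,  0.42]), array([-0.36, -0.03, -0.04,  2.2 ,  0.55,  0.62,  0.52]), array([-0.4 ,  0.13,  0.09,  2.14,  0.44,  0.54,  0.67]), array([-0.38, -0.01,  0.03,  2.12,  0.39,  0.7 ,  0.7 ])]
[True, True, True, True, True, True]
[(array([288. , 262.3]), np.int32(46))]
```

```bash
cat > lid.py <<'E'
from h import *
lp=lambda th,a,gap=0,back=0:lidpt(th,a,gap,13+L-back)
manip.move_pose(lp(0,60,8,70),Q(60)); print(manip.current_clock(),np.round(manip.current_force(),1))
manip.servo_line(lp(0,60,8),vel=.15); F=np.array(manip.current_force()); print(np.round(F,1))
if np.linalg.norm(F)<6:
  for th in np.linspace(.1,1.24,9):
    a=60+30*th/1.24
    manip.servo_line(lp(th,a),ori=Q(a),vel=.1); F=np.array(manip.current_force()); print(round(th,2),np.round(F,1),end="; ")
    if np.linalg.norm(F)>22: break
print(manip.current_clock(),manip.current_tool_pos())
im=viewer.get_image("top")[:,:,::-1].copy(); cv2.imwrite("pics/top9.png",im); si=viewer.get_image("side")[:,:,::-1].copy(); cv2.imwrite("pics/side9.png",si)
E
python3 lid.py
```

```text
39.1333 [ 0.1 -0.9 -0.5]
[0.3 1.  1.3]
0.1 [-4.8  0.6  0.3]; 0.24 [-2.2  0.1  0.5]; 0.38 [-0.3  0.5 -0.2]; 0.53 [ 1.2  0.4 -0.6]; 0.67 [-0.6  0.1 -0.8]; 0.81 [ 0.3  0.4 -0. ]; 0.96 [ 0.4  0.6 -0.4]; 1.1 [-0.6 -0.2 -0.5]; 1.24 [-0.9  0.2  0.3]; 42.575 [0.69257048 0.03650069 0.2520715 ]
```

```bash
cat > meas.py <<'E'
from h import *
p=np.array(manip.current_tool_pos()); manip.servo_line(p+[-.03,.0075,.07],vel=.35)
t=viewer.get_image("top")[:,:,::-1].copy(); s=viewer.get_image("side")[:,:,::-1].copy(); cv2.imwrite("pics/top10.png",t);cv2.imwrite("pics/side10.png",s)
t0=cv2.imread("pics/top0.png"); s0=cv2.imread("pics/side0.png")
def bl(im,x0,y0,x1,y1):
    m=(im.max(2)<70).astype(np.uint8); k=np.zeros_like(m);k[y0:y1,x0:x1]=m[y0:y1,x0:x1]
    n,l,st,c=cv2.connectedComponentsWithStats(k); return [(c[j].round(1),st[j]) for j in range(1,n) if st[j,4]>25]
print(bl(t0,268,180,328,230)); print(bl(t,268,180,328,230)); print(bl(s0,262,205,310,250)); print(bl(s,262,205,310,250))
print(manip.current_clock(),[proj("side",W((x,0,z))).round(0) for x,z in((-55,236),(-40,250))])
E
python3 meas.py
```

```text
[(array([303., 193.]), array([294, 184,  19,  19, 288], dtype=int32)), (array([297.1, 215.8]), array([274, 209,  47,  16, 265], dtype=int32)), (array([275. , 227.7]), array([268, 225,  20,   5,  59], dtype=int32))]
[(array([270.9, 225.5]), array([268, 221,   7,   9,  55], dtype=int32))]
[(array([289.6, 229.7]), array([280, 218,  22,  28, 185], dtype=int32)), (array([274. , 227.9]), array([267, 223,  15,  11, 136], dtype=int32)), (array([304.6, 243.2]), array([294, 233,  16,  17, 110], dtype=int32))]
[(array([283.8, 230.1]), array([ 262,  205,   48,   45, 1624], dtype=int32))]
43.1417 [array([290., 226.]), array([286., 221.])]
```

```bash
python3 - <<'E'
from h import *
for n in ("side0","side7","side9","side10"):
    i=cv2.imread(f"pics/{n}.png"); b,g,r=[i[:,:,k].astype(int) for k in range(3)]; m=(r>90)&(g<60)&(b<60); m[:205]=0;m[275:]=0;m[:,:235]=0;m[:,300:]=0
    p=np.argwhere(m)[:,::-1]; print(n,m.sum(),"bottom",p[:,1].max(),p[p[:,1]==p[:,1].max()].mean(0),"left",p[:,0].min())
for th in(0,.05,.1,.2): print(th,proj("side",W((55-140*np.cos(th)+0,118,172+140*np.sin(th)))).round(1))
for n in("top0","top10"):
    i=cv2.imread(f"pics/{n}.png"); b,g,r=[i[:,:,k].astype(int) for k in range(3)]; m=(r>90)&(g<60)&(b<60); m[:160]=0;m[245:]=0;m[:,:245]=0;m[:,360:]=0
    p=np.argwhere(m)[:,::-1]; print(n,m.sum(),p.min(0),p.max(0))
q=[manip.solve_ik(lidpt(0,55,5,20+L-b),Q(55)) for b in(0,60)]; print(q)
E
```

```text
side0 1466 bottom 262 [278. 262.] left 243
side7 1460 bottom 262 [278. 262.] left 243
side9 167 bottom 246 [239. 246.] left 239
side10 169 bottom 246 [239. 246.] left 239
0 [280.  263.7]
0.05 [279.9 262. ]
0.1 [279.7 260.2]
0.2 [279.  256.6]
top0 4503 [250 169] [352 239]
top10 213 [252 168] [353 194]
[array([-0.35771398,  0.12714561, -0.02723978,  2.26148019,  0.99547175,
        0.42081775,  0.07714622]), array([-0.20473116, -0.00721325, -0.23356558,  2.26448997,  0.7990411 ,
        0.5307819 ,  0.25228754])]
```

The red area fell in both views (side 1466 to 167 px, top 4503 to 213 px), so the lid did rise. I'll move the gripper away and measure the lid's angle.

```bash
python3 - <<'E'
from h import *
p=np.array(manip.current_tool_pos()); manip.servo_line(p+[0,0,.06],vel=.3)
ok=False
for tgt in((-180,-60,380),(-200,-40,330),(-150,0,340)):
    try: manip.move_pose(W(tgt),Q(75)); ok=True; break
    except manip.PlanningError as e: print(e)
print(ok,manip.current_clock(),np.round(manip.current_force(),1))
t=viewer.get_image("top")[:,:,::-1].copy(); s=viewer.get_image("side")[:,:,::-1].copy(); cv2.imwrite("pics/top11.png",t);cv2.imwrite("pics/side11.png",s)
for n,i,(x0,y0,x1,y1) in(("top",t,(240,140,365,270)),("side",s,(225,170,330,290))):
    b,g,r=[i[:,:,k].astype(int) for k in range(3)]; m=(r>80)&(g<60)&(b<60); k=np.zeros_like(m);k[y0:y1,x0:x1]=m[y0:y1,x0:x1]
    n_,l,st,c=cv2.connectedComponentsWithStats(k.astype(np.uint8)); print(n,[(c[j].round(1),st[j]) for j in range(1,n_) if st[j,4]>12])
def lidp(th,x,y,z):
    c,q=np.cos(th),np.sin(th); dx,dz=x-55,z-170; return W((55+dx*c+dz*q,y,170-dx*q+dz*c))
for th in(1.0,1.1,1.2,1.3):
    print(th,"handle",*[proj(v,lidp(th,-55,0,236)).round(1) for v in("top","side")],"front edge L",*[proj(v,lidp(th,-89,120,180)).round(1) for v in("top","side")],"R",*[proj(v,lidp(th,-89,-120,180)).round(1) for v in("top","side")])
E
```

```text
True 44.4167 [ 1.1 -0.6 -0.4]
top [(array([304.7, 176.9]), array([ 252,  161,  102,   34, 1376], dtype=int32))]
side [(array([264. , 207.3]), array([239, 183,  52,  66, 339], dtype=int32)), (array([310.8, 210.8]), array([304, 207,  15,   7,  43], dtype=int32)), (array([322.6, 253.7]), array([320, 251,   6,   7,  24], dtype=int32))]
1.0 handle [305.3 170.3] [262.4 201.1] front edge L [251.4 185.7] [259.2 225.6] R [347.6 207.2] [297.9 190.1]
1.1 handle [306.5 165.3] [259.1 200.1] front edge L [252.2 180.1] [255.6 222.7] R [348.8 201.6] [294.6 187.5]
1.2 handle [307.7 160.4] [255.9 199.5] front edge L [253.2 174.3] [251.8 220.1] R [350.1 195.9] [291.1 185.3]
1.3 handle [308.9 155.7] [252.8 199.2] front edge L [254.3 168.4] [248.  217.9] R [351.5 190. ] [287.6 183.3]
```

```bash
python3 - <<'E'
from h import *
t=cv2.imread("pics/top11.png"); t0=cv2.imread("pics/top0.png")
m=(t.max(2)<70).astype(np.uint8); k=np.zeros_like(m);k[145:190,275:345]=m[145:190,275:345]
n,l,st,c=cv2.connectedComponentsWithStats(k); print([(c[j].round(1),st[j]) for j in range(1,n) if st[j,4]>10])
b,g,r=[t[:,:,k].astype(int) for k in range(3)]; m=(r>80)&(g<60)&(b<60)
for x in(265,280,320,335): 
    y=np.flatnonzero(m[150:215,x])+150; print(x,y.min(),y.max())
def lidp(th,x,y,z):
    c,q=np.cos(th),np.sin(th); dx,dz=x-55,z-170; return W((55+dx*c+dz*q,y,170-dx*q+dz*c))
for th in(1.1,1.2,1.3):
    P=[[proj("top",lidp(th,-89,s,zz)) for s in(120,-120)] for zz in(165,192)]
    print(th,[[round(float(np.interp(x,[a[0],b_[0]],[a[1],b_[1]])),1) for x in(265,280,320,335)] for a,b_ in P])
E
```

```text
[(array([322.5, 146. ]), array([316, 145,  14,   3,  14], dtype=int32)), (array([339. , 145.8]), array([334, 145,  11,   3,  11], dtype=int32)), (array([337.5, 149.4]), array([331, 148,  14,   4,  14], dtype=int32)), (array([307.7, 161. ]), array([275, 151,  70,  28, 558], dtype=int32)), (array([308.3, 166.9]), array([298, 163,  21,   9, 123], dtype=int32)), (array([295.2, 185. ]), array([275, 179,  47,  11, 146], dtype=int32))]
265 163 176
280 163 179
320 172 188
335 176 191
1.1 [[189.0, 192.3, 201.3, 204.6], [178.1, 181.4, 190.3, 193.7]]
1.2 [[183.2, 186.5, 195.4, 198.8], [171.9, 175.2, 184.1, 187.4]]
1.3 [[177.2, 180.5, 189.4, 192.7], [165.7, 169.0, 177.8, 181.2]]
```

```bash
python3 - <<'E'
from h import *
print(np.round(manip.current_force(),1)); print(manip.hand_in(),manip.current_clock())
E
```

```text
[ 0.6 -0.3  0.6]
the job is handed in; nothing more can be done
the job is handed in; nothing more can be done
```

I handed the job in at about 44 s: catch pushed to its stop, lever at its open stop (about 1.7 rad), lid up at about 1.25–1.3 rad and staying, and the arm clear of everything; I did not check the bail or the loose bench items separately at the end.

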